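# Push the coin box home into its corner ledge

## Robot

A 6-joint arm with a two-finger parallel gripper is mounted at the origin on a cart in front of the work surface, level with it; the furniture and walls round the work are solid. World frame = base frame: x ahead of the robot, y to its left, z up, the work surface at z = 0. Lengths are in m, angles in rad, forces in N, time in s.
With the tool pointing down it reaches from about 0.375 to 0.9 m from the base axis. Payload 3.1 kg.
Tool frame: the origin (TCP) lies where the fingers leave the gripper's body, on its centre line; the fingertips stand 73 mm ahead of it and the grasp point (between the pads) lies 54 mm ahead of it; z points along the fingers, y is the line along which they close (so a half turn about z gives the same grasp; the last joint's range is limited). The gripper opens to 85 mm and grips with 20 to 120 N. Pads are 22 mm wide; open, the fingers measure 114 mm over their backs; the gripper's body (76 mm by 85 mm) begins 54 mm behind the grasp point. The pads swing forward as they close: fully open they stand 13 mm farther back than shut.
Start: joints at [-1.329, 0.527, 1.433, -0, 1.181, -0.178], TCP at [0.255, -0.57, 0.304] pointing down, gripper open.
Joint ranges: [-3.08, 3.08], [-0.75, 2.2], [0.22, 2.44], [-1.43, 4.57], [0, 2.65], [-2.85, 2.85]. Speed limits (rad/s): [2.79, 2.79, 3.14, 3.14, 3.14, 3.14].

## Interface

Orientations are given as a unit quaternion [x, y, z, w].
In Python, from station import manip gives the robot as it stands.
- The arm moves only by the shell command python3 -m crank 'ROWS' [FORCE]. ROWS is JSON, a list of rows, each an object with "dp": the shift along the tool's x, y, z normalised to -1 to 1, where 1 is 50 cm, a list of three; "delta_rot": the turn, a rotation vector about the tool's x, y, z normalised to -1 to 1, where 1 is 2 pi rad, a list of three; "fingers": the opening, from -1 (shut) to 1 (fully open). A call has 1 to 12 rows; each row shifts and turns the commanded pose from where the row before left it, along the tool's axes as they then stand; what a row does not reach is not made up. A row lasts 1/12 s, in which the tool goes at most 41.7 mm and 7.16 degrees, less where a joint would pass 70% of its speed; a pose out of reach is approached as far as the arm can. A call with a number of a shift or a turn outside -1 to 1 is refused whole. A call with a gripper value outside its range is refused whole. The fingers move at their own pace and stop on an object; FORCE is the grip in N (left out, the last holds). Time passes only in rows, so rows that do not move let the fingers close. It gives the time, the measured TCP pose, the force, the opening and the grip force at its end, in the units of the state.
- manip.sense(): the state, without advancing time (a new reading comes with each control period).
- manip.snapshot(name): name is "side" or "top"; returns (picture, depth): 400x640x3 uint8, red, green, blue; 400x640 float32, m along the optical axis (not along the pixel's ray), 0 where there is no reading.
- manip.camera_model(name): a dict with "fx", "fy", "cx", "cy" (pixels), "origin" and "attitude" of the camera in the world. Camera axes: x right, y up, looking along -z (the intrinsics and any distortion apply to the point x, -y, -z); pixel columns grow to the right and rows downward; lengths in m; the calibration is good to about 2 mm. A picture is of the moment at which its call begins. camera_model takes no time and is no camera call.
- manip.sign_off(): hands the job in; it is judged then, once.
The state is a dict: "t": time; "q": joint angles; "qd": joint speeds; "tau": joint torques, N m; "tcp_pos": TCP position; "tool_rot": TCP orientation; "force": force on the tool from outside, world axes, zero at the start; "ft_torque": the same for the moment, N m; "finger_gap": opening from 0.0 (shut) to 1.0 (fully open); "gripper_force": force on a finger pad.
Only numpy, scipy, OpenCV 4.12 (cv2) and the standard library are available. Lean on these libraries where they do the work, as an engineer would, in place of code of your own. Each camera call takes 0.05 s, during which the arm holds its last target. There are 200 camera calls.

## Task

On the lower front tier of the table, gently push the flat coin box, without gripping or lifting it, into the L-shaped wooden ledge until its back is flush against the long rail and its side flush against the short rail, squarely home in the corner with the lid's lip still facing out at the front. Leave the bell, jars, tin and price card around it where they stand, and finish clear of everything.

Things in the scene. Friction and masses are not known exactly. Their poses are not given: they have to be found in the camera images.
- coin_box: closed flat metal box with a lid (fixed shut), on the lower front tier before the ledge (not its twin on the upper tier); 104 deep (x) x 154 wide (y) x 58 mm high, 0.25 to 0.5 kg, loose. Origin: centre of its underside; +x to its back, -x to its front with the lip. Back wall at x = +52 mm, side walls at y = +-75 mm. Lid (z 47 to 58 mm) overhangs to x = +54, y = +-77 mm.
- box_lip (a point): front edge of the small lip on the coin box's lid, at x = -56 mm, y = 0, z = 48 mm in the box's frame; the lip is 30 mm wide (y), the rest of the lid's front lies 6 mm farther back, at x = -50 mm. Axes as the box's. Pushed by upright fingers, the box slides and does not tip.
- ledge: L-shaped wooden ledge of two rails, 18 mm thick, 30 mm high, fixed to the counter; place and angle vary. Origin: the inner corner of the L, at counter height. Long rail: runs 260 mm along its -y (to the robot's right), stop face is the plane x = 0, facing the robot. Short rail: runs 125 mm along its -x (towards the robot), stop face is the plane y = 0, facing -y (right).
- ledge_home (a point): point on the counter inside the ledge's corner, at x = -52, y = -75 mm in the ledge's frame: here lies the coin box's origin when its back touches the long rail and its +y side the short rail, box and ledge axes parallel.
- bell: counter bell, dome on a round foot, 76 mm across, 56 mm high, loose, left of and nearer than the short rail; origin at the centre of its underside. On the lower front tier. Leave it alone.
- food_tin: food tin, cylinder 57 mm across, 72 mm high, loose; origin at the centre of its underside. On the lower front tier. Leave it alone.
- spice_jar: slim spice jar, 42 mm across, 96 mm high, loose; origin at the centre of its underside. On the lower front tier. Leave it alone.
- jam_jar: stout jar with a screw lid, 62 mm across, 86 mm high, loose; origin at the centre of its underside. On the lower front tier. Leave it alone.
- card: price card upright in a small wooden foot, 28 (x) x 68 (y) x 94 mm high, loose, at the right of the work; origin at the centre of its underside. On the lower front tier. Leave it alone.

How it is judged:
By the outcome, as a careful person would: the job done as asked, in the order asked, and still so for the second after the job is handed in, with the robot touching nothing.
It also fails if it takes over 45 s, if anything falls off the work surface, if the arm or the gripper's body presses on something with over 40 N, if the wrist force passes 120 N, or if a joint passes its speed limit or range.

## Working session

There is one attempt and no reset: what is moved stays moved. The work goes in short steps, Python scripts to look and compute and a shell command to move; the robot and the scene stay as the last step left them, time stands still between calls to the robot, and variables do not carry over. Pictures are saved under pics/ and viewed, at most 10 in all, crops included, and the job is handed in when it is done.

```bash
mkdir -p pics
cat > h.py <<'E'
import numpy as np, cv2
from station import manip
from scipy.spatial.transform import Rotation as R
def snap(n):
    im,d=manip.snapshot(n); np.savez(f'{n}.npz',im=im,d=d); return im,d
def load(n):
    z=np.load(f'{n}.npz'); return z['im'],z['d']
def att(m):
    a=np.array(m['attitude'],float)
    return a if a.shape==(3,3) else R.from_quat(a).as_matrix()
def w(n,u,v,d):
    m=manip.camera_model(n)
    p=np.stack([(u-m['cx'])/m['fx']*d,-(v-m['cy'])/m['fy']*d,-d],-1)
    return p@att(m).T+np.array(m['origin'])
def cloud(n,d):
    v,u=np.mgrid[:400,:640]; return w(n,u,v,d)
E
python3 - <<'E'
from h import *
for n in('top','side'):
    im,d=snap(n); cv2.imwrite(f'pics/{n}0.png',cv2.cvtColor(im,4)); print(manip.camera_model(n))
print(manip.sense())
E
```

```text
{'fx': 510.9799953168045, 'fy': 510.9799953168045, 'cx': 312.8562716557751, 'cy': 196.86635889841332, 'origin': array([0.45725789, 0.01751773, 1.62025417]), 'attitude': array([ 0.0207884 , -0.02161533, -0.70595669,  0.70761979])}
{'fx': 389.41117671644344, 'fy': 389.41117671644344, 'cx': 327.29796312107777, 'cy': 204.25240518589052, 'origin': array([ 0.55755515, -0.80932994,  0.66936677]), 'attitude': array([ 0.44941911,  0.00610088, -0.0019165 ,  0.89329814])}
{'t': 0.1, 'q': array([-1.32848646e+00,  5.28371984e-01,  1.43375884e+00, -2.83512886e-05,
        1.18139468e+00, -1.78494607e-01]), 'qd': array([-4.37179157e-04, -1.67524364e-03, -2.36959440e-03,  5.13069160e-04,
       -3.84829717e-05, -1.63428134e-03]), 'tau': array([-2.88007404e-04, -4.43305421e+01, -1.78585929e+01, -2.28366985e-04,
        3.87013119e-03,  1.17532642e-05]), 'tcp_pos': array([ 0.25521297, -0.56997549,  0.30303696]), 'tool_rot': array([ 9.77945402e-01,  2.08858463e-01, -4.39335886e-05, -9.65513709e-04]), 'force': array([0.75183785, 0.12666084, 0.31740848]), 'ft_torque': array([-0.01865427, -0.02873132,  0.01714745]), 'gripper_force': 0.0, 'finger_gap': 0.9996529968754801}
```

View pics/top0.png

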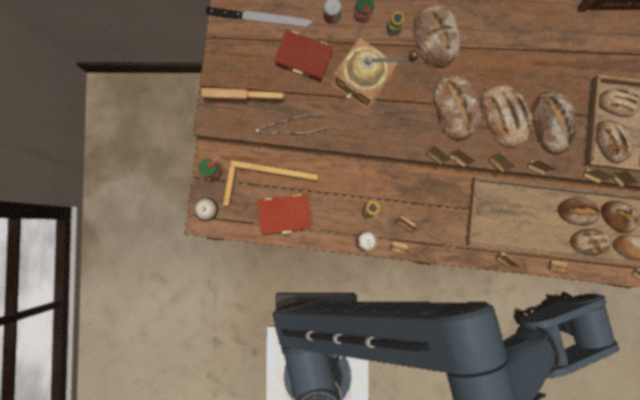

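View pics/side0.png

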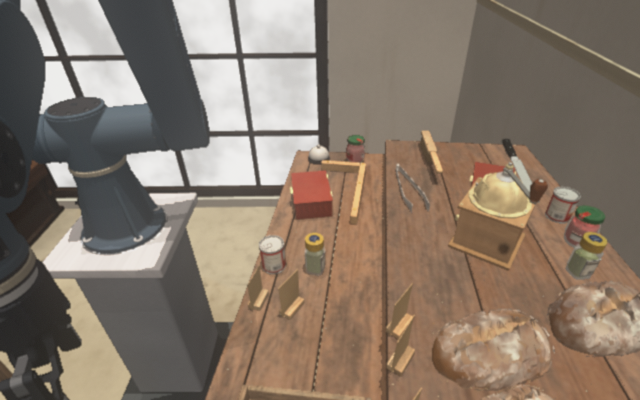

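Top view: coin box at about (285,214), ledge corner (232,165), bell (205,208), jam jar (208,168), spice jar (372,208), tin (367,241), cards (407,222) and (400,247). The side view agrees; the box's twin is behind at (304,55).

Run:
```python
from h import *
im,d=load('top'); P=cloud('top',d); z=P[...,2]
for u,v in [(285,214),(340,190),(250,190),(280,170),(228,190),(205,208),(208,168),(372,208),(367,241),(407,222),(400,247)]:
    k=P[v-2:v+3,u-2:u+3].reshape(-1,3); print((u,v),np.round(P[v,u],3), np.round(k[:,2].max(),3))
def rect(m,n):
    q=P[m][:,:2].astype(np.float32); r=cv2.minAreaRect(q*1000); print(n,m.sum(),r, np.round(P[m][:,2].mean(),3))
reg=np.zeros_like(z,bool); reg[185:245,250:325]=1
rect(reg&(z>.045)&(z<.07),'box')
hsv=cv2.cvtColor(im,cv2.COLOR_RGB2HSV)
red=((hsv[...,0]<8)|(hsv[...,0]>172))&(hsv[...,1]>150)&reg; rect(red,'boxred')
c=cv2.resize(im[140:265,185:425],(800,417),interpolation=cv2.INTER_CUBIC)
cv2.imwrite('pics/crop.png',cv2.cvtColor(c,4))
```

```text
(285, 214) [0.498 0.101 0.059] 0.064
(340, 190) [ 0.577 -0.071 -0.007] 0.006
(250, 190) [0.576 0.215 0.002] 0.009
(280, 170) [0.637 0.119 0.028] 0.035
(228, 190) [0.573 0.28  0.034] 0.042
(205, 208) [0.517 0.348 0.044] 0.063
(208, 168) [0.636 0.333 0.083] 0.093
(372, 208) [ 0.516 -0.16   0.102] 0.104
(367, 241) [ 0.417 -0.149  0.06 ] 0.076
(407, 222) [ 0.475 -0.266  0.088] 0.094
(400, 247) [ 0.4   -0.246  0.081] 0.081
box 1738 ((498.6248474121094, 104.7569351196289), (111.98363494873047, 153.58302307128906), 7.4644951820373535) 0.058
boxred 1627 ((498.8910827636719, 101.81023406982422), (103.53390502929688, 156.9551544189453), 7.125072002410889) 0.061
```

View pics/crop.png

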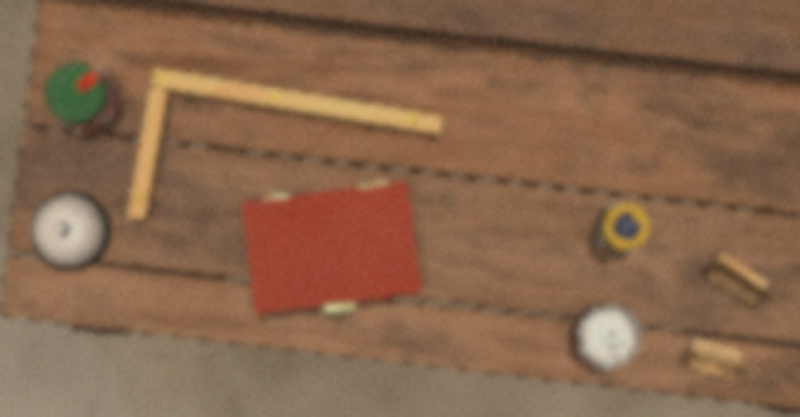

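```bash
cat >> h.py <<'E'
def atz(n,u,v,z):
    m=manip.camera_model(n); o=np.array(m['origin']); u=np.asarray(u,float); r=w(n,u,np.asarray(v,float),np.ones_like(u))-o
    return o+r*((z-o[2])/r[...,2])[...,None]
def boxpose(im):
    hsv=cv2.cvtColor(im,cv2.COLOR_RGB2HSV); reg=np.zeros(im.shape[:2],bool); reg[150:250,232:330]=1
    red=((hsv[...,0]<8)|(hsv[...,0]>172))&(hsv[...,1]>150)&reg
    v,u=np.nonzero(red); q=atz('top',u,v,.058)[:,:2]
    r=cv2.minAreaRect((q*1000).astype(np.float32)); return r,q.mean(0),len(u)
E
python3 - <<'E'
from h import *
im,d=load('top'); print(boxpose(im))
hsv=cv2.cvtColor(im,cv2.COLOR_RGB2HSV).astype(int)
print(hsv[170,260:300:8],hsv[185:200:5,228],hsv[195,270])
m=(hsv[...,2]>165)&(hsv[...,1]>70)&(hsv[...,0]>10)&(hsv[...,0]<30)
def fit(v0,v1,u0,u1,n):
    s=np.zeros_like(m); s[v0:v1,u0:u1]=1; v,u=np.nonzero(m&s); q=atz('top',u,v,.03)[:,:2]*1000
    r=cv2.minAreaRect(q.astype(np.float32)); l=cv2.fitLine(q.astype(np.float32),cv2.DIST_HUBER,0,.01,.01).ravel(); print(n,len(u),r,l); return l
a=fit(155,185,245,325,'long'); b=fit(176,215,215,240,'short')
# from crop readings
c=np.array([[167,90],[440,132],[147,217]],float); p=atz('top',185+c[:,0]/3.333,140+c[:,1]/3.336,.03)[:,:2]*1000; print(p.round(1))
th=np.arctan2(-(p[0]-p[1])[0],(p[0]-p[1])[1]); print('yaw',np.degrees(th), np.linalg.norm(p[0]-p[1]))
# centreline based
ld=a[:2]*np.sign(a[1]); th2=np.arctan2(-ld[0],ld[1]); ex=np.array([np.cos(th2),np.sin(th2)]); ey=np.array([-ex[1],ex[0]])
C=ex*(ex@a[2:]-9)+ey*(ey@b[2:]+ -9) ; print('yaw2',np.degrees(th2),'corner',C,'home',C-52*ex-75*ey)
sd=b[:2]*np.sign(b[0]);print('short yaw',np.degrees(np.arctan2(sd[1],sd[0])))
E
```

```text
(((498.6479797363281, 104.16767883300781), (103.50850677490234, 152.95082092285156), 7.245172500610352), array([0.49842209, 0.10423621]), 1627)
[[ 16 128 170]
 [ 20 131 206]
 [ 18 122 215]
 [ 19 119 206]
 [ 17 125 169]] [[ 17 125 214]
 [ 17 128 210]
 [ 17 127 209]] [ 13 112 139]
long 402 ((634.3737182617188, 115.79578399658203), (230.0024871826172, 17.04294776916504), 80.64044952392578) [1.6260199e-01 9.8669171e-01 6.3408649e+02 1.1564432e+02]
short 152 ((573.7930297851562, 281.3548278808594), (16.20624542236328, 90.38640594482422), 80.42837524414062) [ 9.8606431e-01 -1.6636473e-01  5.7356592e+02  2.8139304e+02]
[[645.8 259.2]
 [606.9   2.9]
 [526.6 276.5]]
yaw -8.632809113581445 259.2339667090041
yaw2 -9.357957 corner [648.73505 259.88412] home [585.23193 194.33754]
short yaw -9.576522
```

```bash
cat >> h.py <<'E'
def head():
    s=manip.sense(); x=R.from_quat(s['tool_rot']).as_matrix()[:,0]; return s,np.degrees(np.arctan2(x[1],x[0]))
def go(x,y,z,psi=None):
    s,h=head(); a=R.from_quat(s['tool_rot']).as_matrix().T@(np.array([x,y,z])-s['tcp_pos'])
    print('t',round(s['t'],2),'tcp',s['tcp_pos'].round(4),'psi',round(h,2),'F',np.round(s['force'],1),'gap',round(s['finger_gap'],2),'| dp',(a*2).round(4),'mm',(a*1000).round(1),'' if psi is None else 'rot %.4f'%((h-psi)/360))
E
python3 -m crank '[{"dp":[0.056,-0.056,0],"delta_rot":[0,0,0.004],"fingers":1},{"dp":[0.056,-0.056,0],"delta_rot":[0,0,0.004],"fingers":1},{"dp":[0.056,-0.056,0],"delta_rot":[0,0,0.004],"fingers":1},{"dp":[0.056,-0.056,0],"delta_rot":[0,0,0.004],"fingers":1},{"dp":[0.056,-0.056,0],"delta_rot":[0,0,0.004],"fingers":1},{"dp":[0.056,-0.056,0],"delta_rot":[0,0,0.004],"fingers":1},{"dp":[0.056,-0.056,0],"delta_rot":[0,0,0.004],"fingers":1},{"dp":[0.056,-0.056,0],"delta_rot":[0,0,0.004],"fingers":1},{"dp":[0.056,-0.056,0],"delta_rot":[0,0,0.004],"fingers":1},{"dp":[0.056,-0.056,0],"delta_rot":[0,0,0.004],"fingers":1}]'
python3 -c "
from h import *
go(.412,.093,.2,7.2)"
```

```text
t: 0.93
tcp_pos: [0.4372, -0.2177, 0.3037]
tool_rot: [0.996, 0.084, -0.0, -0.0]
force: [-0.1, 0.2, 0.3]
finger_gap: 1.002
gripper_force: 0.0
t 0.93 tcp [ 0.4372 -0.2177  0.3037] psi 9.62 F [-0.1  0.2  0.3] gap 1.0 | dp [ 0.0543 -0.6209  0.2078] mm [  27.1 -310.5  103.9] rot 0.0067
```

```bash
python3 -m crank '[{"dp":[0.0054,-0.062,0.02],"delta_rot":[0,0,0.0007],"fingers":1},{"dp":[0.0054,-0.062,0.02],"delta_rot":[0,0,0.0007],"fingers":1},{"dp":[0.0054,-0.062,0.02],"delta_rot":[0,0,0.0007],"fingers":1},{"dp":[0.0054,-0.062,0.02],"delta_rot":[0,0,0.0007],"fingers":1},{"dp":[0.0054,-0.062,0.02],"delta_rot":[0,0,0.0007],"fingers":1},{"dp":[0.0054,-0.062,0.02],"delta_rot":[0,0,0.0007],"fingers":1},{"dp":[0.0054,-0.062,0.02],"delta_rot":[0,0,0.0007],"fingers":1},{"dp":[0.0054,-0.062,0.02],"delta_rot":[0,0,0.0007],"fingers":1},{"dp":[0.0054,-0.062,0.02],"delta_rot":[0,0,0.0007],"fingers":1},{"dp":[0.0054,-0.062,0.02],"delta_rot":[0,0,0.0007],"fingers":1},{"dp":[0,0,0],"delta_rot":[0,0,0],"fingers":1}]'
python3 -c "
from h import *
go(.412,.093,.085,7.2)"
```

```text
t: 1.85
tcp_pos: [0.4151, 0.0948, 0.2024]
tool_rot: [0.998, 0.065, -0.002, -0.001]
force: [-0.7, -0.1, 0.4]
finger_gap: 1.001
gripper_force: 0.0
t 1.85 tcp [0.4151 0.0948 0.2024] psi 7.49 F [-0.7 -0.1  0.4] gap 1.0 | dp [-0.0056  0.0032  0.2348] mm [ -2.8   1.6 117.4] rot 0.0008
```

```bash
python3 -m crank '[{"dp":[-0.001,0,0.047],"delta_rot":[0,0,0.0002],"fingers":1},{"dp":[-0.001,0.001,0.047],"delta_rot":[0,0,0.0002],"fingers":1},{"dp":[-0.001,0.001,0.047],"delta_rot":[0,0,0.0002],"fingers":1},{"dp":[-0.001,0.001,0.047],"delta_rot":[0,0,0.0002],"fingers":1},{"dp":[-0.001,0,0.047],"delta_rot":[0,0,0],"fingers":1},{"dp":[0,0,0],"delta_rot":[0,0,0],"fingers":1}]'
python3 - <<'E'
from h import *
im,d=snap('side'); cv2.imwrite('pics/s1.png',cv2.cvtColor(cv2.resize(im[100:300,180:440],(780,600)),4))
go(.412,.093,.085,7.2)
E
```

```text
t: 2.35
tcp_pos: [0.4139, 0.0884, 0.0833]
tool_rot: [0.998, 0.06, -0.003, -0.0]
force: [-0.2, 1.2, 0.2]
finger_gap: 1.001
gripper_force: 0.0
t 2.4 tcp [0.4143 0.0885 0.0849] psi 6.87 F [-0.1 -0.5  1.1] gap 1.0 | dp [-0.0035 -0.0095 -0.0002] mm [-1.7 -4.7 -0.1] rot -0.0009
```

View pics/s1.png

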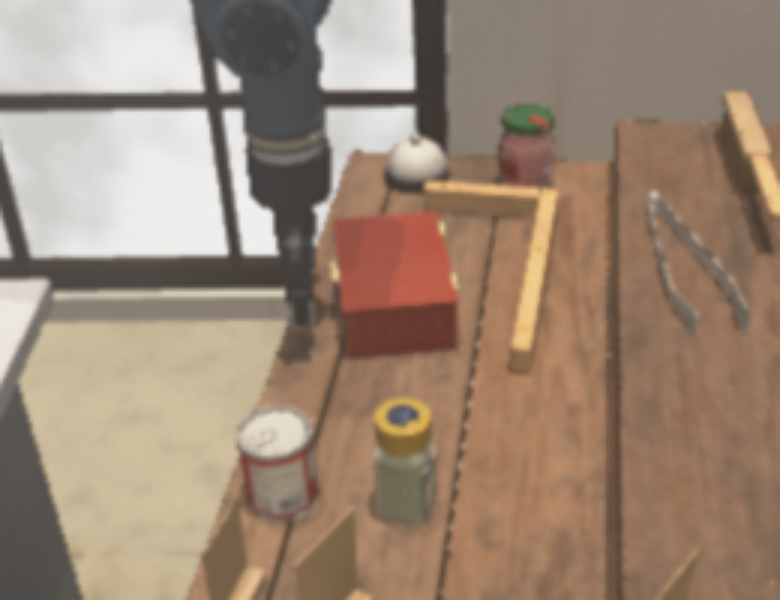

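```bash
python3 -m crank '[{"dp":[0.012,-0.005,0],"delta_rot":[0,0,-0.0005],"fingers":1},{"dp":[0.012,-0.004,0],"delta_rot":[0,0,-0.0005],"fingers":1},{"dp":[0.01,0,0],"delta_rot":[0,0,0],"fingers":1},{"dp":[0.005,0,0],"delta_rot":[0,0,0],"fingers":1},{"dp":[0.005,0,0],"delta_rot":[0,0,0],"fingers":1},{"dp":[0.004,0,0],"delta_rot":[0,0,0],"fingers":1}]'
python3 -c "
from h import *
go(.434,.096,.085,7.2)"
```

```text
t: 2.9
tcp_pos: [0.4377, 0.0966, 0.0871]
tool_rot: [0.998, 0.064, -0.001, -0.0]
force: [-4.1, -1.0, 3.3]
finger_gap: 0.996
gripper_force: 1.7
t 2.9 tcp [0.4377 0.0966 0.0871] psi 7.31 F [-4.1 -1.   3.3] gap 1.0 | dp [-0.0074  0.0003  0.0043] mm [-3.7  0.1  2.1] rot 0.0003
```

```bash
python3 -m crank '[{"dp":[0.01,-0.003,0.001],"delta_rot":[0,0,0.004],"fingers":1},{"dp":[0.01,-0.003,0.001],"delta_rot":[0,0,0.004],"fingers":1},{"dp":[0.01,-0.003,0.001],"delta_rot":[0,0,0.004],"fingers":1},{"dp":[0.01,-0.003,0],"delta_rot":[0,0,0.004],"fingers":1},{"dp":[0.01,-0.003,0],"delta_rot":[0,0,0.004],"fingers":1},{"dp":[0.01,-0.003,0],"delta_rot":[0,0,0.004],"fingers":1},{"dp":[0.01,-0.003,0],"delta_rot":[0,0,0.004],"fingers":1},{"dp":[0.01,-0.003,0],"delta_rot":[0,0,0.004],"fingers":1},{"dp":[0.008,-0.003,0],"delta_rot":[0,0,0.004],"fingers":1},{"dp":[0.006,-0.003,0],"delta_rot":[0,0,0.004],"fingers":1},{"dp":[0.004,-0.003,0],"delta_rot":[0,0,0.004],"fingers":1},{"dp":[0,0,0],"delta_rot":[0,0,0.002],"fingers":1}]'
python3 - <<'E'
from h import *
im,d=snap('top'); print(boxpose(im)); go(.5,.1,.085,-9.4)
cv2.imwrite('pics/t2.png',cv2.cvtColor(cv2.resize(im[140:265,185:425],(800,417),interpolation=cv2.INTER_CUBIC),4))
E
```

```text
t: 3.9
tcp_pos: [0.4871, 0.1139, 0.0851]
tool_rot: [0.997, -0.081, -0.0, -0.0]
force: [-0.9, 0.7, 0.1]
finger_gap: 1.001
gripper_force: 0.7
(((547.89599609375, 103.43585205078125), (152.76307678222656, 102.77713012695312), 80.64702606201172), array([0.56132237, 0.09715405]), 1093)
t 3.95 tcp [0.487  0.1138 0.085 ] psi -9.34 F [-0.1  0.9 -0.2] gap 1.0 | dp [0.0301 0.023  0.    ] mm [15.  11.5  0. ] rot 0.0002
```

View pics/t2.png

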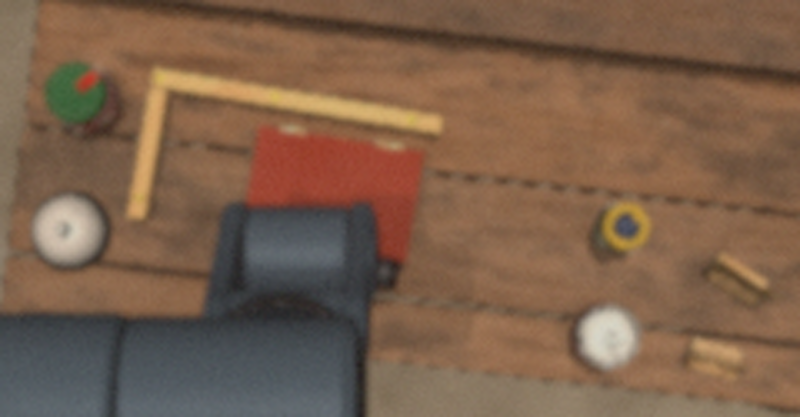

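Box is now parallel to the ledge (-9.35°), its hinged back facing the long rail, about 24 mm short of it.

```bash
python3 -m crank '[{"dp":[0.008,0,0],"delta_rot":[0,0,0],"fingers":1},{"dp":[0.008,0,0],"delta_rot":[0,0,0],"fingers":1},{"dp":[0.008,0,0],"delta_rot":[0,0,0],"fingers":1},{"dp":[0.006,0,0],"delta_rot":[0,0,0],"fingers":1},{"dp":[0.004,0,0],"delta_rot":[0,0,0],"fingers":1},{"dp":[0.003,0,0],"delta_rot":[0,0,0],"fingers":1},{"dp":[0.002,0,0],"delta_rot":[0,0,0],"fingers":1},{"dp":[0.002,0,0],"delta_rot":[0,0,0],"fingers":1},{"dp":[0.002,0,0],"delta_rot":[0,0,0],"fingers":1},{"dp":[0,0,0],"delta_rot":[0,0,0],"fingers":1}]'
python3 -c "
from h import *
go(.487+.0247*.987,.1138-.0247*.162,.085,-9.4)"; 
python3 -m crank '[{"dp":[0.002,0,0],"delta_rot":[0,0,0],"fingers":1},{"dp":[0.002,0,0],"delta_rot":[0,0,0],"fingers":1},{"dp":[0.002,0,0],"delta_rot":[0,0,0],"fingers":1},{"dp":[0,0,0],"delta_rot":[0,0,0],"fingers":1}]'
```

```text
t: 4.78
tcp_pos: [0.5089, 0.1101, 0.0849]
tool_rot: [0.997, -0.081, 0.001, -0.0]
force: [-1.3, 0.2, 0.2]
finger_gap: 1.003
gripper_force: 0.9
t 4.78 tcp [0.5089 0.1101 0.0849] psi -9.3 F [-1.3  0.2  0.2] gap 1.0 | dp [ 0.0051 -0.0002 -0.0002] mm [ 2.5 -0.1 -0.1] rot 0.0003
t: 5.12
tcp_pos: [0.5096, 0.11, 0.0849]
tool_rot: [0.997, -0.081, -0.002, 0.0]
force: [-6.2, 1.8, 3.8]
finger_gap: 1.003
gripper_force: 3.0
```

```bash
python3 -m crank '[{"dp":[-0.02,0,0],"delta_rot":[0,0,0],"fingers":1},{"dp":[-0.04,0,0],"delta_rot":[0,0,0],"fingers":1},{"dp":[0,0,-0.06],"delta_rot":[0,0,0],"fingers":1},{"dp":[0,0,-0.07],"delta_rot":[0,0,0],"fingers":1},{"dp":[0,0,-0.07],"delta_rot":[0,0,0],"fingers":0.6},{"dp":[0.034,0.045,0],"delta_rot":[0,0,0],"fingers":0.2},{"dp":[0.034,0.045,0],"delta_rot":[0,0,0],"fingers":0.2},{"dp":[0.034,0.045,0],"delta_rot":[0,0,0],"fingers":0.2},{"dp":[0.034,0.045,0],"delta_rot":[0,0,0],"fingers":0.2},{"dp":[0.034,0.045,0],"delta_rot":[0,0,0],"fingers":0.2}]'
python3 -m crank '[{"dp":[0,0,0],"delta_rot":[0,0,-0.019],"fingers":0.2},{"dp":[0,0,0],"delta_rot":[0,0,-0.019],"fingers":0.2},{"dp":[0,0,0],"delta_rot":[0,0,-0.019],"fingers":0.2},{"dp":[0,0,0],"delta_rot":[0,0,-0.019],"fingers":0.2},{"dp":[0,0,0],"delta_rot":[0,0,-0.019],"fingers":0.2},{"dp":[0,0,0],"delta_rot":[0,0,-0.019],"fingers":0.2},{"dp":[0,0,0],"delta_rot":[0,0,-0.019],"fingers":0.2},{"dp":[0,0,0],"delta_rot":[0,0,-0.019],"fingers":0.2},{"dp":[0,0,0],"delta_rot":[0,0,-0.019],"fingers":0.2},{"dp":[0,0,0],"delta_rot":[0,0,-0.019],"fingers":0.2},{"dp":[0,0,0],"delta_rot":[0,0,-0.019],"fingers":0.2},{"dp":[0,0,0],"delta_rot":[0,0,-0.019],"fingers":0.2}]'
python3 -m crank '[{"dp":[0,0,0],"delta_rot":[0,0,-0.012],"fingers":0.2},{"dp":[0,0,0],"delta_rot":[0,0,-0.009],"fingers":0.2},{"dp":[0,0,0],"delta_rot":[0,0,0],"fingers":0.2}]'
python3 - <<'E'
from h import *
im,d=snap('top'); print(boxpose(im)); go(.545,-.0118,.085,80.6)
cv2.imwrite('pics/t3.png',cv2.cvtColor(cv2.resize(im[140:265,185:425],(800,417),interpolation=cv2.INTER_CUBIC),4))
E
```

```text
t: 5.95
tcp_pos: [0.549, -0.0117, 0.1854]
tool_rot: [0.997, -0.081, 0.002, 0.0]
force: [0.8, -0.1, 0.2]
finger_gap: 0.602
gripper_force: 0.0
t: 6.95
tcp_pos: [0.5484, -0.0106, 0.1851]
tool_rot: [0.803, 0.596, 0.001, 0.001]
force: [0.5, -0.6, 0.1]
finger_gap: 0.599
gripper_force: 0.0
t: 7.2
tcp_pos: [0.5483, -0.0105, 0.185]
tool_rot: [0.764, 0.645, 0.001, 0.001]
force: [0.7, -0.6, -1.1]
finger_gap: 0.601
gripper_force: 0.0
(((569.2918701171875, 100.24020385742188), (151.6787872314453, 100.78569793701172), 82.00416564941406), array([0.57157997, 0.11887322]), 1172)
t 7.25 tcp [ 0.5482 -0.0105  0.185 ] psi 80.27 F [ 0.4 -0.3 -0.1] gap 0.6 | dp [-0.0036 -0.0063  0.2   ] mm [ -1.8  -3.1 100. ] rot -0.0009
```

View pics/t3.png

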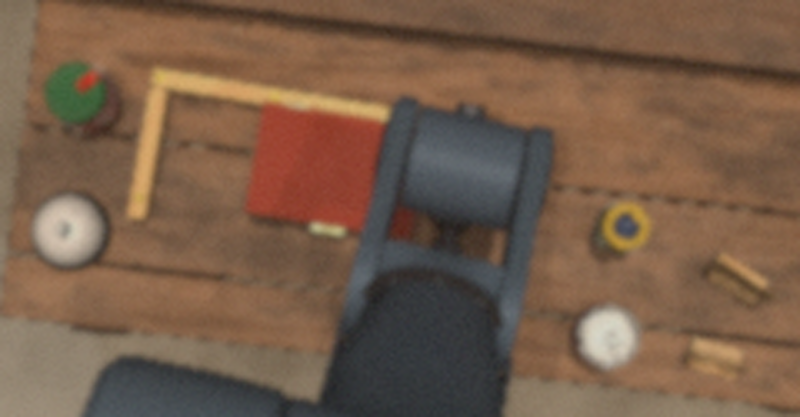

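Box back lies along the long rail; the tool stands right of it with space clear of the jar. Lowering, then pushing left.

```bash
python3 -m crank '[{"dp":[-0.003,-0.003,0.04],"delta_rot":[0,0,-0.0009],"fingers":0.2},{"dp":[0,-0.003,0.06],"delta_rot":[0,0,0],"fingers":0.2},{"dp":[0,0,0.06],"delta_rot":[0,0,0],"fingers":0.2},{"dp":[0,0,0.038],"delta_rot":[0,0,0],"fingers":0.2},{"dp":[0,0,0],"delta_rot":[0,0,0],"fingers":0.2},{"dp":[0.016,0,0],"delta_rot":[0,0,0],"fingers":0.2},{"dp":[0.016,0,0],"delta_rot":[0,0,0],"fingers":0.2},{"dp":[0.01,0,0],"delta_rot":[0,0,0],"fingers":0.2},{"dp":[0.006,0,0],"delta_rot":[0,0,0],"fingers":0.2},{"dp":[0.006,0,0],"delta_rot":[0,0,0],"fingers":0.2},{"dp":[0.006,0,0],"delta_rot":[0,0,0],"fingers":0.2}]'
python3 -c "
from h import *
go(.6487-.058*.9866-.163*.1633,.2599+.058*.1633-.163*.9866,.085,80.6)"
```

```text
t: 8.17
tcp_pos: [0.5498, 0.0185, 0.087]
tool_rot: [0.762, 0.647, 0.001, 0.001]
force: [-0.2, -1.9, 2.0]
finger_gap: 0.602
gripper_force: 0.0
t 8.17 tcp [0.5498 0.0185 0.087 ] psi 80.7 F [-0.2 -1.9  2. ] gap 0.6 | dp [0.1825 0.0006 0.004 ] mm [91.3  0.3  2. ] rot 0.0003
```

Contact (about 2 N). Push 80 mm, easing off at the end.

```bash
python3 -m crank '[{"dp":[0.01,0,0.002],"delta_rot":[0,0,0.0003],"fingers":0.2},{"dp":[0.014,0,0],"delta_rot":[0,0,0],"fingers":0.2},{"dp":[0.016,0,0],"delta_rot":[0,0,0],"fingers":0.2},{"dp":[0.016,0,0],"delta_rot":[0,0,0],"fingers":0.2},{"dp":[0.016,0,0],"delta_rot":[0,0,0],"fingers":0.2},{"dp":[0.016,0,0],"delta_rot":[0,0,0],"fingers":0.2},{"dp":[0.016,0,0],"delta_rot":[0,0,0],"fingers":0.2},{"dp":[0.016,0,0],"delta_rot":[0,0,0],"fingers":0.2},{"dp":[0.014,0,0],"delta_rot":[0,0,0],"fingers":0.2},{"dp":[0.012,0,0],"delta_rot":[0,0,0],"fingers":0.2},{"dp":[0.008,0,0],"delta_rot":[0,0,0],"fingers":0.2},{"dp":[0.004,0,0],"delta_rot":[0,0,0],"fingers":0.2}]'
python3 - <<'E'
from h import *
im,d=snap('top'); print(boxpose(im)); go(.6487-.058*.9866-.163*.1633,.2599+.058*.1633-.163*.9866,.085,80.6)
cv2.imwrite('pics/t4.png',cv2.cvtColor(cv2.resize(im[140:265,185:425],(800,417),interpolation=cv2.INTER_CUBIC),4))
E
```

```text
t: 9.17
tcp_pos: [0.5622, 0.0973, 0.0852]
tool_rot: [0.763, 0.647, 0.0, 0.0]
force: [-0.8, -4.9, 5.6]
finger_gap: 0.601
gripper_force: 0.0
(((588.6754760742188, 224.8359375), (70.78125, 101.6634521484375), 79.83150482177734), array([0.5883604 , 0.22584524]), 710)
t 9.22 tcp [0.5622 0.0975 0.0852] psi 80.62 F [ 0.  -2.2  5.4] gap 0.6 | dp [0.0227 0.0016 0.0005] mm [11.4  0.8  0.2] rot 0.0000
```

View pics/t4.png

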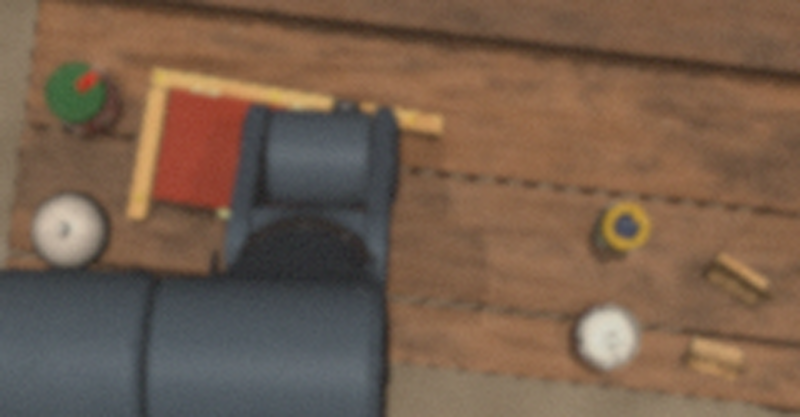

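Box is close to the short rail, with perhaps a few mm left at its front-left (about (153,195)). Creep on until the force rises.

```bash
for i in 1; do python3 -m crank '[{"dp":[0.004,0,0],"delta_rot":[0,0,0],"fingers":0.2},{"dp":[0.004,0,0],"delta_rot":[0,0,0],"fingers":0.2},{"dp":[0.003,0,0],"delta_rot":[0,0,0],"fingers":0.2},{"dp":[0.002,0,0],"delta_rot":[0,0,0],"fingers":0.2},{"dp":[0,0,0],"delta_rot":[0,0,0],"fingers":0.2}]'; done
python3 -c "
from h import *
go(.5622,.0975,.085,80.6)"
python3 -m crank '[{"dp":[0.002,0,0],"delta_rot":[0,0,0],"fingers":0.2},{"dp":[0.002,0,0],"delta_rot":[0,0,0],"fingers":0.2},{"dp":[0.002,0,0],"delta_rot":[0,0,0],"fingers":0.2},{"dp":[0,0,0],"delta_rot":[0,0,0],"fingers":0.2}]'
python3 -c "
from h import *
go(.5622,.0975,.085,80.6)"
```

```text
t: 9.63
tcp_pos: [0.5632, 0.1033, 0.0852]
tool_rot: [0.763, 0.647, -0.0, 0.0]
force: [-0.7, -4.3, 5.3]
finger_gap: 0.602
gripper_force: 0.0
t 9.63 tcp [0.5632 0.1033 0.0852] psi 80.59 F [-0.7 -4.3  5.3] gap 0.6 | dp [-0.0118 -0.      0.0005] mm [-5.9 -0.   0.2] rot -0.0000
t: 9.97
tcp_pos: [0.5636, 0.106, 0.0852]
tool_rot: [0.763, 0.647, -0.0, 0.0]
force: [-0.8, -5.2, 6.4]
finger_gap: 0.604
gripper_force: 0.0
t 9.97 tcp [0.5636 0.106  0.0852] psi 80.6 F [-0.8 -5.2  6.4] gap 0.6 | dp [-0.0171  0.0001  0.0004] mm [-8.6  0.   0.2] rot -0.0000
```

```bash
for i in 1; do python3 -m crank '[{"dp":[0.002,0,0],"delta_rot":[0,0,0],"fingers":0.2},{"dp":[0.002,0,0],"delta_rot":[0,0,0],"fingers":0.2},{"dp":[0.002,0,0],"delta_rot":[0,0,0],"fingers":0.2},{"dp":[0,0,0],"delta_rot":[0,0,0],"fingers":0.2}]'; done
python3 -m crank '[{"dp":[0.002,0,0],"delta_rot":[0,0,0],"fingers":0.2},{"dp":[0.002,0,0],"delta_rot":[0,0,0],"fingers":0.2},{"dp":[0,0,0],"delta_rot":[0,0,0],"fingers":0.2}]'
python3 -c "
from h import *
go(.5622,.0975,.085,80.6)"
```

```text
t: 10.3
tcp_pos: [0.5637, 0.1062, 0.0853]
tool_rot: [0.762, 0.647, -0.002, 0.001]
force: [-2.9, -18.1, 7.3]
finger_gap: 0.601
gripper_force: 0.0
t: 10.55
tcp_pos: [0.5637, 0.1064, 0.0853]
tool_rot: [0.762, 0.647, -0.003, 0.002]
force: [-4.3, -25.0, 7.8]
finger_gap: 0.597
gripper_force: 0.0
t 10.55 tcp [0.5637 0.1064 0.0853] psi 80.68 F [ -4.3 -25.    7.8] gap 0.6 | dp [-0.018  -0.0001  0.0007] mm [-9.  -0.1  0.3] rot 0.0002
```

```bash
python3 -m crank '[{"dp":[-0.02,0,0],"delta_rot":[0,0,0],"fingers":0.2},{"dp":[-0.06,0,0],"delta_rot":[0,0,0],"fingers":0.2},{"dp":[0,0,-0.07],"delta_rot":[0,0,0],"fingers":0.2},{"dp":[0,0,-0.07],"delta_rot":[0,0,0],"fingers":0.2},{"dp":[0,0,-0.06],"delta_rot":[0,0,0],"fingers":0.2},{"dp":[0,-0.058,0],"delta_rot":[0,0,0],"fingers":0.2},{"dp":[0,-0.058,0],"delta_rot":[0,0,0],"fingers":0.2},{"dp":[0.03,-0.058,0],"delta_rot":[0,0,0],"fingers":0.2},{"dp":[0.07,0,0],"delta_rot":[0,0,0],"fingers":0.2},{"dp":[0.07,0,0],"delta_rot":[0,0,0],"fingers":0.2},{"dp":[0.07,0,0],"delta_rot":[0,0,0],"fingers":0.2}]'
python3 -m crank '[{"dp":[0,0,0],"delta_rot":[0,0,0.019],"fingers":1},{"dp":[0,0,0],"delta_rot":[0,0,0.019],"fingers":1},{"dp":[0,0,0],"delta_rot":[0,0,0.019],"fingers":1},{"dp":[0,0,0],"delta_rot":[0,0,0.019],"fingers":1},{"dp":[0,0,0],"delta_rot":[0,0,0.019],"fingers":1},{"dp":[0,0,0],"delta_rot":[0,0,0.019],"fingers":1},{"dp":[0,0,0],"delta_rot":[0,0,0.019],"fingers":1},{"dp":[0,0,0],"delta_rot":[0,0,0.019],"fingers":1},{"dp":[0,0,0],"delta_rot":[0,0,0.019],"fingers":1},{"dp":[0,0,0],"delta_rot":[0,0,0.019],"fingers":1},{"dp":[0,0,0],"delta_rot":[0,0,0.019],"fingers":1},{"dp":[0,0,0],"delta_rot":[0,0,0.019],"fingers":1}]'
python3 -m crank '[{"dp":[0,0,0],"delta_rot":[0,0,0.015],"fingers":1},{"dp":[0,0,0],"delta_rot":[0,0,0.007],"fingers":1},{"dp":[0,0,0],"delta_rot":[0,0,0],"fingers":1}]'
python3 -c "
from h import *
go(.4934,.2096,.085,-9.4)"
```

```text
t: 11.47
tcp_pos: [0.4905, 0.2061, 0.1846]
tool_rot: [0.763, 0.646, -0.0, -0.001]
force: [0.3, -0.5, 0.7]
finger_gap: 0.598
gripper_force: 0.0
t: 12.47
tcp_pos: [0.4909, 0.2051, 0.1843]
tool_rot: [1.0, -0.016, -0.001, -0.0]
force: [0.7, -0.3, 0.3]
finger_gap: 1.0
gripper_force: 0.0
t: 12.72
tcp_pos: [0.491, 0.205, 0.1844]
tool_rot: [0.997, -0.082, -0.001, -0.0]
force: [-0.3, -0.6, -0.1]
finger_gap: 1.002
gripper_force: 0.0
t 12.72 tcp [0.491  0.205  0.1844] psi -9.45 F [-0.3 -0.6 -0.1] gap 1.0 | dp [ 0.0036 -0.0098  0.1988] mm [ 1.8 -4.9 99.4] rot -0.0001
```

```bash
python3 -m crank '[{"dp":[0,0,0.05],"delta_rot":[0,0,0],"fingers":1},{"dp":[0,0,0.06],"delta_rot":[0,0,0],"fingers":1},{"dp":[0,0,0.06],"delta_rot":[0,0,0],"fingers":1},{"dp":[0,0,0.028],"delta_rot":[0,0,0],"fingers":1},{"dp":[0.02,0,0],"delta_rot":[0,0,0],"fingers":1},{"dp":[0.02,0,0],"delta_rot":[0,0,0],"fingers":1},{"dp":[0.012,0,0],"delta_rot":[0,0,0],"fingers":1},{"dp":[0.006,0,0],"delta_rot":[0,0,0],"fingers":1},{"dp":[0.004,0,0],"delta_rot":[0,0,0],"fingers":1},{"dp":[0.003,0,0],"delta_rot":[0,0,0],"fingers":1},{"dp":[0.002,0,0],"delta_rot":[0,0,0],"fingers":1},{"dp":[0,0,0],"delta_rot":[0,0,0],"fingers":1}]'
python3 -m crank '[{"dp":[0.002,0,0],"delta_rot":[0,0,0],"fingers":1},{"dp":[0.002,0,0],"delta_rot":[0,0,0],"fingers":1},{"dp":[0.002,0,0],"delta_rot":[0,0,0],"fingers":1},{"dp":[0,0,0],"delta_rot":[0,0,0],"fingers":1}]'
```

```text
t: 13.72
tcp_pos: [0.5239, 0.1984, 0.0864]
tool_rot: [0.997, -0.082, -0.001, 0.0]
force: [-3.2, 0.4, 2.5]
finger_gap: 0.998
gripper_force: 1.5
t: 14.05
tcp_pos: [0.5243, 0.1981, 0.0859]
tool_rot: [0.997, -0.082, -0.004, 0.001]
force: [-7.3, 2.7, 6.7]
finger_gap: 1.0
gripper_force: 4.3
```

```bash
python3 -m crank '[{"dp":[0.003,0,0],"delta_rot":[0,0,0],"fingers":1},{"dp":[0.003,0,0],"delta_rot":[0,0,0],"fingers":1},{"dp":[0,0,0],"delta_rot":[0,0,0],"fingers":1}]'
python3 -m crank '[{"dp":[-0.02,0,0],"delta_rot":[0,0,0],"fingers":1},{"dp":[-0.06,0,0],"delta_rot":[0,0,0],"fingers":1},{"dp":[0,0,-0.07],"delta_rot":[0,0,0],"fingers":1},{"dp":[0,0,-0.08],"delta_rot":[0,0,0],"fingers":1},{"dp":[0,0,-0.08],"delta_rot":[0,0,0],"fingers":1},{"dp":[0,0,-0.08],"delta_rot":[0,0,0],"fingers":1},{"dp":[0,0.075,0],"delta_rot":[0,0,0],"fingers":1},{"dp":[0,0.08,0],"delta_rot":[0,0,0],"fingers":1},{"dp":[0,0.08,0],"delta_rot":[0,0,0],"fingers":1},{"dp":[0,0.08,0],"delta_rot":[0,0,0],"fingers":1},{"dp":[0,0.08,0],"delta_rot":[0,0,0],"fingers":1},{"dp":[0,0.08,0],"delta_rot":[0,0,0],"fingers":1}]'
python3 -m crank '[{"dp":[0.01,0.08,0],"delta_rot":[0,0,0],"fingers":1},{"dp":[0.01,0.08,0],"delta_rot":[0,0,0],"fingers":1},{"dp":[0.01,0.08,0],"delta_rot":[0,0,0],"fingers":1},{"dp":[0.01,0.08,0],"delta_rot":[0,0,0],"fingers":1},{"dp":[0,0,0],"delta_rot":[0,0,0],"fingers":1},{"dp":[0,0,0],"delta_rot":[0,0,0],"fingers":1}]'
python3 - <<'E'
from h import *
im,d=snap('top'); print(boxpose(im)); P=cloud('top',d)
c=cv2.resize(im[145:225,190:350],(800,400),interpolation=cv2.INTER_CUBIC)
cv2.imwrite('pics/t5.png',cv2.cvtColor(c,4)); go(.5,.1,.2)
im,d=snap('side'); cv2.imwrite('pics/s5.png',cv2.cvtColor(cv2.resize(im[110:250,260:400],(600,600),interpolation=cv2.INTER_CUBIC),4))
E
```

```text
t: 14.3
tcp_pos: [0.5245, 0.198, 0.0858]
tool_rot: [0.997, -0.082, -0.007, 0.001]
force: [-11.6, 5.3, 9.8]
finger_gap: 0.998
gripper_force: 6.9
t: 15.3
tcp_pos: [0.4524, -0.0325, 0.2413]
tool_rot: [0.997, -0.082, 0.002, 0.001]
force: [1.6, 0.4, 0.3]
finger_gap: 0.995
gripper_force: 0.0
t: 15.8
tcp_pos: [0.4462, -0.1947, 0.2411]
tool_rot: [0.996, -0.085, 0.001, 0.001]
force: [-0.7, 0.5, -0.2]
finger_gap: 1.0
gripper_force: 0.0
(((583.2223510742188, 191.07769775390625), (151.078369140625, 101.431640625), 81.16202545166016), array([0.58391617, 0.19010952]), 1560)
t 15.85 tcp [ 0.4457 -0.1926  0.2409] psi -9.6 F [-0.8  0.8  0.2] gap 1.0 | dp [ 0.0095 -0.5952  0.0815] mm [   4.7 -297.6   40.7]
```

View pics/t5.png

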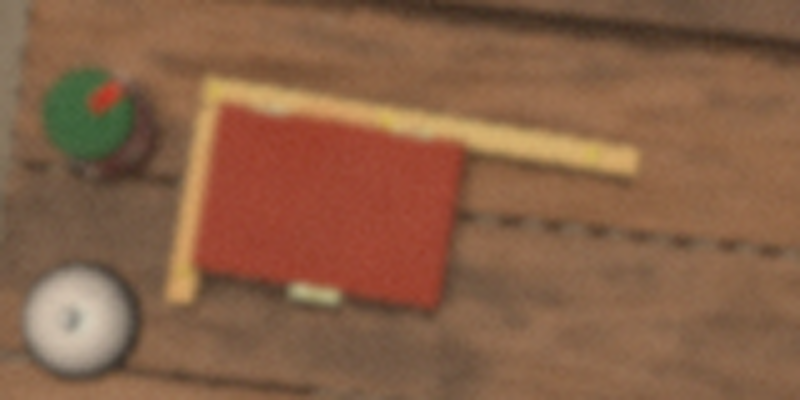

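View pics/s5.png

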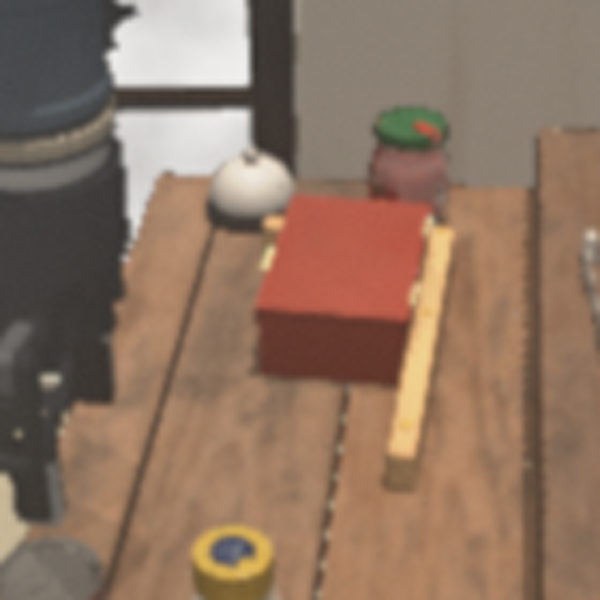

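The box sits in the corner: lip at the front (315,293), back along the long rail, left edge on the short rail. The neighbours have not moved. The front press may have shifted it a hair to the right, so I'll nudge the side once more to confirm contact.

```bash
python3 -m crank '[{"dp":[0.019,-0.0785,0],"delta_rot":[0,0,0],"fingers":0.2},{"dp":[0.019,-0.0785,0],"delta_rot":[0,0,0],"fingers":0.2},{"dp":[0.019,-0.0785,0],"delta_rot":[0,0,0],"fingers":0.2},{"dp":[0.019,-0.0785,0],"delta_rot":[0,0,0],"fingers":0.2},{"dp":[0.019,-0.0785,0],"delta_rot":[0,0,0],"fingers":0.2},{"dp":[0.019,-0.0785,0],"delta_rot":[0,0,0],"fingers":0.2},{"dp":[0.019,-0.0785,0],"delta_rot":[0,0,0],"fingers":0.2}]'
python3 -m crank '[{"dp":[0,0,0],"delta_rot":[0,0,-0.019],"fingers":0.2},{"dp":[0,0,0],"delta_rot":[0,0,-0.019],"fingers":0.2},{"dp":[0,0,0],"delta_rot":[0,0,-0.019],"fingers":0.2},{"dp":[0,0,0],"delta_rot":[0,0,-0.019],"fingers":0.2},{"dp":[0,0,0],"delta_rot":[0,0,-0.019],"fingers":0.2},{"dp":[0,0,0],"delta_rot":[0,0,-0.019],"fingers":0.2},{"dp":[0,0,0],"delta_rot":[0,0,-0.019],"fingers":0.2},{"dp":[0,0,0],"delta_rot":[0,0,-0.019],"fingers":0.2},{"dp":[0,0,0],"delta_rot":[0,0,-0.019],"fingers":0.2},{"dp":[0,0,0],"delta_rot":[0,0,-0.019],"fingers":0.2},{"dp":[0,0,0],"delta_rot":[0,0,-0.019],"fingers":0.2},{"dp":[0,0,0],"delta_rot":[0,0,-0.019],"fingers":0.2}]'
python3 -m crank '[{"dp":[0,0,0],"delta_rot":[0,0,-0.015],"fingers":0.2},{"dp":[0,0,0],"delta_rot":[0,0,-0.0075],"fingers":0.2},{"dp":[0,0,0],"delta_rot":[0,0,0],"fingers":0.2}]'
python3 -c "
from h import *
go(.558,.067,.085,80.6)"
```

```text
t: 16.48
tcp_pos: [0.5558, 0.0727, 0.2409]
tool_rot: [0.997, -0.081, -0.0, 0.0]
force: [1.0, -1.1, -0.2]
finger_gap: 0.602
gripper_force: 0.0
t: 17.48
tcp_pos: [0.5553, 0.0707, 0.2408]
tool_rot: [0.803, 0.596, -0.0, -0.0]
force: [-0.3, 0.0, 0.0]
finger_gap: 0.599
gripper_force: 0.0
t: 17.73
tcp_pos: [0.5554, 0.0706, 0.2408]
tool_rot: [0.761, 0.649, -0.0, -0.0]
force: [0.9, 0.5, 0.2]
finger_gap: 0.602
gripper_force: 0.0
t 17.73 tcp [0.5554 0.0706 0.2408] psi 80.95 F [0.9 0.5 0.2] gap 0.6 | dp [-0.0062  0.0065  0.3117] mm [ -3.1   3.2 155.8] rot 0.0010
```

```bash
python3 -m crank '[{"dp":[-0.004,0.003,0.05],"delta_rot":[0,0,0.001],"fingers":0.2},{"dp":[-0.002,0.003,0.07],"delta_rot":[0,0,0],"fingers":0.2},{"dp":[0,0,0.07],"delta_rot":[0,0,0],"fingers":0.2},{"dp":[0,0,0.07],"delta_rot":[0,0,0],"fingers":0.2},{"dp":[0,0,0.05],"delta_rot":[0,0,0],"fingers":0.2},{"dp":[0,0,0],"delta_rot":[0,0,0],"fingers":0.2},{"dp":[0.03,0,0],"delta_rot":[0,0,0],"fingers":0.2},{"dp":[0.03,0,0],"delta_rot":[0,0,0],"fingers":0.2},{"dp":[0.008,0,0],"delta_rot":[0,0,0],"fingers":0.2},{"dp":[0.004,0,0],"delta_rot":[0,0,0],"fingers":0.2},{"dp":[0.002,0,0],"delta_rot":[0,0,0],"fingers":0.2},{"dp":[0,0,0],"delta_rot":[0,0,0],"fingers":0.2}]'
python3 -m crank '[{"dp":[0.002,0,0],"delta_rot":[0,0,0],"fingers":0.2},{"dp":[0.002,0,0],"delta_rot":[0,0,0],"fingers":0.2},{"dp":[0.002,0,0],"delta_rot":[0,0,0],"fingers":0.2},{"dp":[0,0,0],"delta_rot":[0,0,0],"fingers":0.2}]'
```

```text
t: 18.73
tcp_pos: [0.5652, 0.1017, 0.0868]
tool_rot: [0.764, 0.645, 0.0, 0.0]
force: [0.0, -0.3, -0.8]
finger_gap: 0.599
gripper_force: 0.0
t: 19.07
tcp_pos: [0.5656, 0.1044, 0.0859]
tool_rot: [0.764, 0.645, -0.0, -0.0]
force: [0.4, 0.3, -0.1]
finger_gap: 0.598
gripper_force: 0.0
```

```bash
python3 -m crank '[{"dp":[0.002,0,0],"delta_rot":[0,0,-0.0008],"fingers":0.2},{"dp":[0.002,0,0],"delta_rot":[0,0,0],"fingers":0.2},{"dp":[0,0,0],"delta_rot":[0,0,0],"fingers":0.2}]'
python3 -m crank '[{"dp":[0.002,0,0],"delta_rot":[0,0,0],"fingers":0.2},{"dp":[0.002,0,0],"delta_rot":[0,0,0],"fingers":0.2},{"dp":[0.001,0,0],"delta_rot":[0,0,0],"fingers":0.2},{"dp":[0,0,0],"delta_rot":[0,0,0],"fingers":0.2}]'
python3 -c "
from h import *
go(.5637,.1064,.085,80.6)"
```

```text
t: 19.32
tcp_pos: [0.5657, 0.1056, 0.0859]
tool_rot: [0.762, 0.647, -0.001, 0.0]
force: [-1.6, -4.3, 1.5]
finger_gap: 0.599
gripper_force: 0.0
t: 19.65
tcp_pos: [0.5658, 0.1058, 0.0859]
tool_rot: [0.762, 0.647, -0.002, 0.001]
force: [-2.0, -14.6, 2.6]
finger_gap: 0.604
gripper_force: 0.0
t 19.65 tcp [0.5658 0.1058 0.0859] psi 80.7 F [ -2.  -14.6   2.6] gap 0.6 | dp [ 0.0004 -0.0042  0.0018] mm [ 0.2 -2.1  0.9] rot 0.0003
```

Hard stop at the same place as before, within 0.2 mm, so the box is flush on the short rail. Retreat.

```bash
python3 -m crank '[{"dp":[-0.02,0,0],"delta_rot":[0,0,0],"fingers":0.2},{"dp":[-0.06,0,0],"delta_rot":[0,0,0],"fingers":0.2},{"dp":[0,0,-0.07],"delta_rot":[0,0,0],"fingers":0.2},{"dp":[0,0,-0.08],"delta_rot":[0,0,0],"fingers":0.2},{"dp":[0,0,-0.08],"delta_rot":[0,0,0],"fingers":0.2},{"dp":[0,0,-0.08],"delta_rot":[0,0,0],"fingers":0.2},{"dp":[-0.08,0,0],"delta_rot":[0,0,0],"fingers":0.2},{"dp":[-0.08,0,0],"delta_rot":[0,0,0],"fingers":0.2},{"dp":[-0.08,0,0],"delta_rot":[0,0,0],"fingers":0.2},{"dp":[-0.08,0,0],"delta_rot":[0,0,0],"fingers":0.2},{"dp":[-0.08,0,0],"delta_rot":[0,0,0],"fingers":0.2},{"dp":[0,0,0],"delta_rot":[0,0,0],"fingers":0.2}]'
python3 - <<'E'
from h import *
im,d=snap('top'); print(boxpose(im)); go(.5,.1,.2)
cv2.imwrite('pics/t6.png',cv2.cvtColor(cv2.resize(im[140:265,185:425],(800,417),interpolation=cv2.INTER_CUBIC),4))
E
```

```text
t: 20.65
tcp_pos: [0.5273, -0.1345, 0.2412]
tool_rot: [0.764, 0.645, -0.0, 0.002]
force: [0.1, 1.2, 0.1]
finger_gap: 0.605
gripper_force: 0.0
(((583.2485961914062, 191.36907958984375), (151.47784423828125, 101.1277847290039), 81.13186645507812), array([0.58382595, 0.19041771]), 1556)
t 20.7 tcp [ 0.5272 -0.1315  0.241 ] psi 80.32 F [0.5 0.4 0. ] gap 0.6 | dp [ 0.4473 -0.1316  0.0816] mm [223.7 -65.8  40.8]
```

View pics/t6.png

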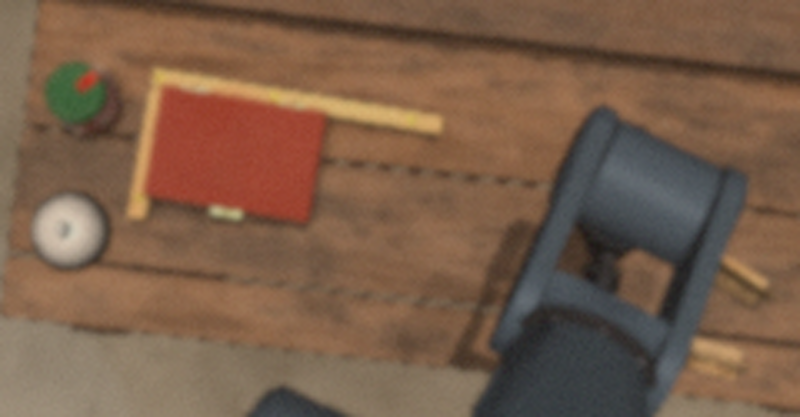

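The box is flush in the corner with its lip at the front (226,213). Bell and jam jar have not moved, and the arm is high and clear of everything.

```bash
python3 -c "
from station import manip
print(manip.sign_off())"
```

```text
the job is handed in; nothing more can be done
None
```

I pushed the coin box home into the ledge's corner and handed the job in at 20.7 s: its back is on the long rail, its side on the short rail and its lip faces the front, the bell and jars, tin and card were left alone, and the arm finished clear.

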